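# Lock the tail cap of the wide dive torch

## Robot

A 6-joint arm with a two-finger parallel gripper is mounted at the origin on the work surface. World frame = base frame: x ahead of the robot, y to its left, z up, the work surface at z = 0. Lengths are in m, angles in rad, forces in N, time in s.
With the tool pointing down it reaches from about 0.3 to 0.775 m from the base axis. Payload 14.6 kg.
Tool frame: the origin (TCP) lies midway between the tips of the shut fingers; the grasp point (between the pads) lies 19 mm behind it (ctrl.grip_depth is the z of the grasp point in the tool frame, in m); z points along the fingers, y is the line along which they close (so a half turn about z gives the same grasp; the last joint's range is limited). The gripper opens to 94 mm and grips with 3 to 60 N. Pads are 16 mm wide; open, the fingers measure 119 mm over their backs; the gripper's body (75 mm by 177 mm) begins 78 mm behind the grasp point.
Start: joints at [-1.263, 0.3, 1.521, -0, 1.321, -0.067], TCP at [0.201, -0.512, 0.205] pointing down, gripper open.
Joint ranges: [-3.03, 3.03], [-0.79, 2.21], [0.23, 2.52], [-1.04, 4.18], [0, 3.07], [-2.55, 2.55]. Speed limits (rad/s): [2.22, 2.22, 2.57, 3.14, 3.14, 3.14].

## Interface

Orientations are given as [roll, pitch, yaw] about the fixed x, y, z axes, in that order (R = Rz(yaw) Ry(pitch) Rx(roll)).
In Python, from station import ctrl gives the robot as it stands. The module is installed in compiled form; this text tells all that it offers.
- The arm moves only by the tool carry_out, never from a script. Its argument "commands" is a list of rows, each a list of 3 entries, a list of its own where there are three numbers: the closure, from 0 (fully open) to 1 (shut), then the shift along the tool's x, y, z in mm, then the turn, a rotation vector about the tool's x, y, z in rad. In form: [[gripper, [tx, ty, tz], [wx, wy, wz]], ...]. A call has 1 to 10 rows; each row shifts and turns the commanded pose from where the row before left it, along the tool's axes as they then stand; what a row does not reach is not made up. A row lasts 1/8 s, in which the tool goes at most 62.5 mm and 10.7 degrees, less where a joint would pass 70% of its speed; a pose out of reach is approached as far as the arm can. A call with a gripper value outside its range is refused whole. The fingers move at their own pace and stop on an object; "squeeze" is the grip in N (left out, the last holds). Time passes only in rows, so rows that do not move let the fingers close. It gives the time, the measured TCP pose, the force, the opening and the grip force at its end, in the units of the state.
- ctrl.get_obs(): the state, without advancing time (a new reading comes with each control period).
- ctrl.camera(name): name is "scene" or "top"; returns a dict with "img" (420x560x3 uint8, blue, green, red), "camera_matrix" (3x3 intrinsics, pixels), "rvec" (rotation vector, rad) and "tvec" (3), from world to camera coordinates, as OpenCV has them. Camera axes: x right, y down, z forward; pixel columns grow to the right and rows downward; lengths in m; the calibration is good to about 2 mm. A picture is of the moment at which its call begins. There is no depth.
- ctrl.hand_in(): hands the job in; it is judged then, once.
Trained networks look in the newest picture that a camera, given by its name, has taken for a name from the list of things; names that differ only in an ending like _2 or _b are one class to them, and where a whole thing is asked for, a point or a joint stands for the part that bears it (a point fixed in the world has none). Each returns a list of dicts, best first, with "score" (0 to 1); they miss things now and then, are a little off and sometimes report something else, mostly with a low value. They report only what shows in the picture. A call takes as long as a camera call. They do not tell look-alikes from the thing itself.
- ctrl.outline_of(thing, camera): "region" (420x560 bool, what is visible of it).
- ctrl.place_of(thing, camera): "at" ([x, y, z] in m, in world coordinates, good to about 4 mm: a listed point, or the origin of a listed thing).
The state is a dict: "time_s": time; "qpos": joint angles; "joint_vel": joint speeds; "tau": joint torques, N m; "ee_pos": TCP position; "eef_rot": TCP orientation; "force": force on the tool from outside, world axes, zero at the start; "moment": the same for the moment, N m; "grip_width": finger opening in m; "grip_force": force on a finger pad.
Only numpy, scipy, OpenCV 4.12 (cv2) and the standard library are available. Lean on these libraries where they do the work, as an engineer would, in place of code of your own. Each camera call takes 0.05 s, during which the arm holds its last target. There are 200 camera calls.

## Task

On the dive shop's service bench two torches stand head-down in cradles, their tail caps standing up loose on their springs. The wide torch has its batteries in: push its cap straight down against the spring, turn it a quarter turn clockwise (seen from above) and let go, so that it rises into its notches and stays locked. Leave the slim torch's cap as it is.

Things in the scene. Friction and masses are not known exactly. Their poses are not given: they have to be found in the camera images.
- cap_bar (a point): Wide torch's tail cap: black disc 56 mm across with an upright grip bar, 50 mm long, 14 thick, 34 tall. Point: the bar's centre, on the turning axis, 17 mm above the disc. x along the bar, y across its 14 mm, z up. At first the disc's top is 17 mm above the collar's rim (aluminium, 76 mm across, rim 135 mm above the bench). Torch dark, 80-96 mm wide, fixed in a grey cradle 138 mm across.
- cap_press (a joint): How far the wide torch's cap is pushed down, m: 0 at first (up on its spring), 0.015 at the bottom stop. The spring pushes up with 6 N at 0, 13.5 N at 0.015. Two side pins run in J-shaped slots of the collar: the cap turns only while pushed down more than 0.0095 (0.0125 is good); let go under its notches it rises to 0.0055 and is locked.
- cap_turn (a joint): Turn of the wide torch's cap, rad: 0 at first, growing clockwise seen from above, end stop at 1.57. Past 1.3 the pins are under their notches (1.3 to 1.57 all seat); let go before that it does not lock. Turning takes very little torque.
- slim_bar (a point): Bystander: the slim torch's tail cap, alike but smaller: disc 37 mm across, bar 33 mm long, 14 thick, 34 tall, at the same height, on a torch 53-63 mm wide in a cradle 94 mm across. Point: its bar's centre, axes as above. Not to be pushed or turned.
Not all that is in view belongs to the job. Leave any purple or turquoise look-alike of the part that bears cap_bar alone.

How it is judged:
By the outcome, as a careful person would: the job done as asked, in the order asked, and still so for the second after the job is handed in, with the robot touching nothing.
It also fails if it takes over 35 s, if anything falls off the work surface, if the arm or the gripper's body presses on something with over 40 N, if the wrist force passes 120 N, or if a joint passes its speed limit or range.

## Working session

There is one attempt and no reset: what is moved stays moved. The work goes in short steps, Python scripts to look and compute and a tool call to move; the robot and the scene stay as the last step left them, time stands still between calls to the robot, and variables do not carry over. Pictures are saved under pics/ and viewed, at most 10 in all, crops included, and the job is handed in when it is done.

Besides the shell and the picture viewer there is one more tool, called after "Request:" by a JSON object that holds its "method" and its "body". carry_out: Moves the arm, as the interface text tells. Its arguments: {"type":"object","properties":{"commands":{"type":"array","items":{"type":"array"}},"squeeze":{"type":"number"}},"required":["commands"]}

```bash
mkdir -p pics; python3 - <<'E'
from station import ctrl
import cv2,numpy as np
o=ctrl.get_obs();print({k:np.round(o[k],3).tolist() for k in ('time_s','ee_pos','eef_rot','grip_width','force')},ctrl.grip_depth)
ims=[]
for c in('scene','top'):
    d=ctrl.camera(c);ims.append(d['img']);cv2.imwrite(f'pics/{c}0.png',d['img'])
    np.savez(f'{c}0.npz',**d)
    for t in('cap_bar','slim_bar'):
        print(c,t,[(np.round(r['at'],3).tolist(),round(r['score'],2)) for r in ctrl.place_of(t,c)])
        for r in ctrl.outline_of(t,c):
            y,x=np.nonzero(r['region']);print('  out',round(r['score'],2),x.mean().round(),y.mean().round(),x.size)
E
```

```text
{'time_s': 0.0, 'ee_pos': [0.201, -0.512, 0.205], 'eef_rot': [-3.14, -0.0, 0.375], 'grip_width': 0.094, 'force': [1.735, -0.372, 0.714]} -0.0188
scene cap_bar [([0.401, -0.28, 0.167], 0.97), ([0.176, 0.32, 0.164], 0.62)]
  out 0.81 362.0 119.0 354
  out 0.61 140.0 256.0 886
  out 0.57 405.0 234.0 815
scene slim_bar []
  out 0.78 179.0 335.0 627
top cap_bar [([0.393, -0.28, 0.168], 0.84), ([0.53, 0.207, 0.166], 0.78), ([0.173, 0.322, 0.168], 0.58)]
  out 0.97 204.0 151.0 402
  out 0.96 153.0 286.0 425
  out 0.82 387.0 205.0 400
top slim_bar [([0.576, -0.242, 0.174], 0.48)]
  out 0.54 372.0 140.0 221
```

View pics/scene0.png

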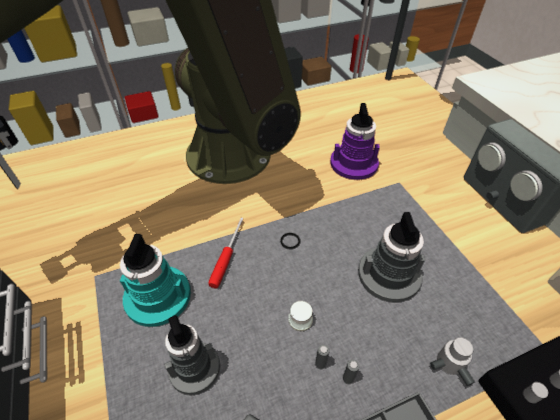

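View pics/top0.png

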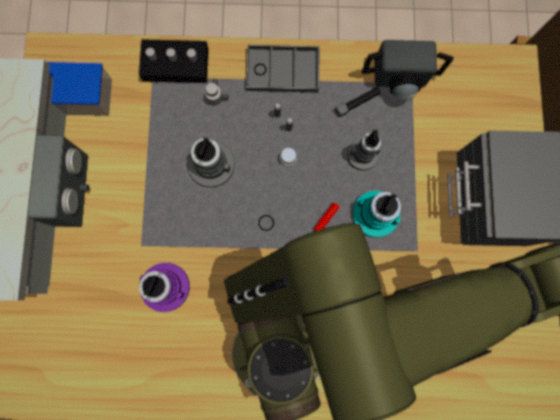

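The wide dark torch is at scene (405,234) and top (204,151). The look-alikes are turquoise (scene 140,256 / top 387,205) and purple (scene 362,119 / top 153,286). The slim torch is at scene (179,335) / top (372,140). The dark wide one, in a grey cradle, fits the description. Next I'll confirm it in a crop and fit the bar's pose.

```bash
cat > fit.py <<'E'
from station import ctrl
import cv2,numpy as np
from scipy.optimize import minimize,differential_evolution
def bar_pts(p,off=0):
    x,y,z,a=p;c,s=np.cos(a),np.sin(a)
    b=np.array([(i*.025,j*.007,k*.017) for i in(-1,1) for j in(-1,1) for k in(-1,1)])
    t=np.linspace(0,6.283,40)
    d=np.array([(.028*np.cos(u),.028*np.sin(u),-.017) for u in t])
    R=np.array([[c,-s,0],[s,c,0],[0,0,1]])
    return b@R.T+[x,y,z],d@R.T+[x,y,z]
def proj(P,d): return cv2.projectPoints(P,d['rvec'],d['tvec'],d['camera_matrix'],None)[0][:,0]
def mask(p,d,S=4):
    m=np.zeros((420*S,560*S),np.uint8)
    for P in bar_pts(p):
        h=cv2.convexHull((proj(P,d)*S+S/2).astype(np.int32));cv2.fillConvexPoly(m,h,255)
    return cv2.resize(m,(560,420),interpolation=cv2.INTER_AREA)/255.
E
python3 - <<'E'
from fit import *
D={};R={}
for c,px in(('scene',(405,234)),('top',(204,151))):
    D[c]=ctrl.camera(c)
    best=min(ctrl.outline_of('cap_bar',c),key=lambda r:np.hypot(*(np.argwhere(r['region']).mean(0)[::-1]-px)))
    R[c]=best['region'].astype(float);print(c,best['score'],np.argwhere(R[c]).mean(0))
def cost(p): return sum(1-np.minimum(mask(p,D[c]),R[c]).sum()/np.maximum(mask(p,D[c]),R[c]).sum() for c in D)
r=differential_evolution(cost,[(.5,.56),(.18,.235),(.14,.2),(-1.6,1.6)],maxiter=40,popsize=10,seed=1)
print(r.x,r.fun)
out=[]
for c,px in(('scene',(405,225)),('top',(204,151))):
    im=D[c]['img'];x0,y0=px[0]-30,px[1]-30;S=6
    a=cv2.resize(im[y0:y0+60,x0:x0+60],None,fx=S,fy=S,interpolation=cv2.INTER_CUBIC);b=a.copy()
    for P in bar_pts(r.x):
        h=cv2.convexHull(((proj(P,D[c])-[x0,y0]+.5)*S).astype(np.int32));cv2.polylines(b,[h],True,(0,255,0),1)
    k=cv2.findContours(cv2.resize(R[c][y0:y0+60,x0:x0+60],None,fx=S,fy=S,interpolation=0).astype(np.uint8),0,2)[0]
    cv2.drawContours(b,k,-1,(0,0,255),1)
    out.append(np.hstack([a,b]))
cv2.imwrite('pics/crop1.png',cv2.resize(np.vstack(out),(590,590)))
E
```

```text
scene 0.73 [233.42622951 404.87894073]
top 0.92 [150.65671642 204.33333333]
[ 0.53411528  0.2103736   0.1601598  -0.44014821] 0.3416220478439078
```

View pics/crop1.png

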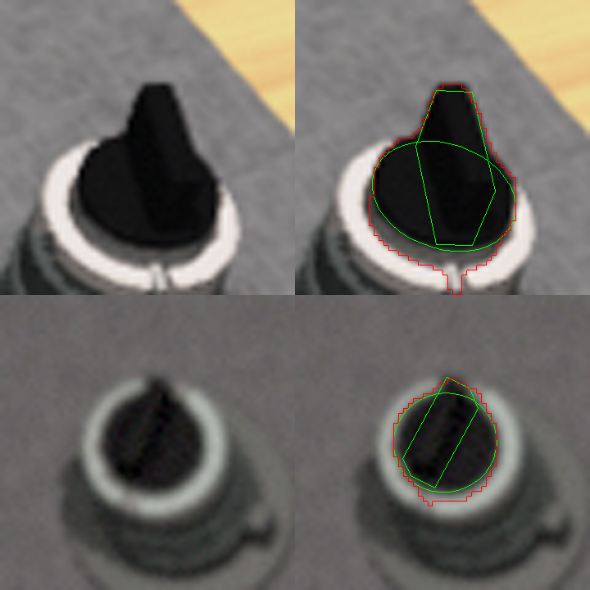

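The crop confirms the dark torch in the grey cradle, with a white collar and black cap. The network outline takes in the grey skirt, so I'll refit on the black pixels only.

```bash
python3 - <<'E'
from fit import *
D={};R={}
for c,px in(('scene',(405,225)),('top',(204,151))):
    D[c]=ctrl.camera(c)
    g=D[c]['img'].max(2); w=np.zeros((420,560),np.uint8);q=25 if c=='scene' else 14
    cy=px[1]
    print(c,np.sort(g[cy-8:cy+8,px[0]-8:px[0]+8].ravel())[::32])
    w[cy-q-3:cy+q,px[0]-q:px[0]+q]=1
    m=((g<62 if c=='scene' else g<75)&(w>0)).astype(np.uint8)
    n,l,s,_=cv2.connectedComponentsWithStats(m);R[c]=(l==1+s[1:,4].argmax()).astype(float)
def cost(p): return sum(1-np.minimum(mask(p,D[c]),R[c]).sum()/np.maximum(mask(p,D[c]),R[c]).sum() for c in D)
r=differential_evolution(cost,[(.5,.56),(.18,.235),(.14,.2),(-1.6,1.6)],maxiter=40,popsize=10,seed=1)
print(r.x,r.fun)
p169=minimize(lambda q:cost([q[0],q[1],.169,q[2]]),r.x[[0,1,3]],method='Nelder-Mead',options=dict(initial_simplex=r.x[[0,1,3]]+np.array([[0,0,0],[.004,0,0],[0,.004,0],[0,0,.1]])));print(p169.x,p169.fun)
out=[]
for c,px in(('scene',(405,225)),('top',(204,151))):
    im=D[c]['img'];x0,y0=px[0]-30,px[1]-30;S=6
    b=cv2.resize(im[y0:y0+60,x0:x0+60],None,fx=S,fy=S,interpolation=cv2.INTER_CUBIC)
    b=cv2.convertScaleAbs(b,alpha=2.);e=b.copy()
    for P in bar_pts(r.x):
        h=cv2.convexHull(((proj(P,D[c])-[x0,y0]+.5)*S).astype(np.int32));cv2.polylines(b,[h],True,(0,255,0),1)
    k=cv2.findContours(cv2.resize(R[c][y0:y0+60,x0:x0+60],None,fx=S,fy=S,interpolation=0).astype(np.uint8),0,2)[0]
    cv2.drawContours(b,k,-1,(0,0,255),1)
    out.append(np.hstack([e,b]))
cv2.imwrite('pics/crop2.png',cv2.resize(np.vstack(out),(590,590)))
E
```

```text
scene [ 5  8  9 13 18 19 20 34]
top [ 0 15 20 24 27 29 31 36]
[ 0.53413414  0.20958056  0.16066479 -0.38063   ] 0.16440038540164748
[ 0.53282427  0.20681963 -0.30803279] 0.32173913425831935
```

View pics/crop2.png

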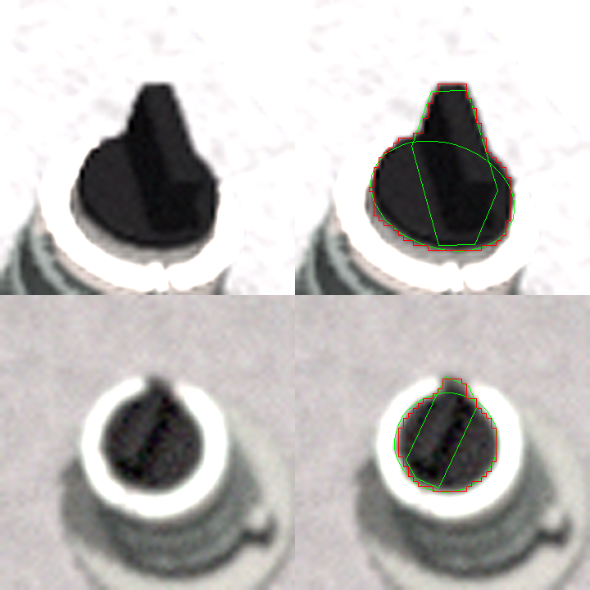

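```bash
python3 - <<'E'
from fit import *
for c,px,q,T in(('scene',(405,225),25,(50,70,90)),('top',(204,151),14,(60,80,100))):
    d=ctrl.camera(c);g=d['img'].max(2);w=np.zeros((420,560),bool);w[px[1]-q-3:px[1]+q,px[0]-q:px[0]+q]=1
    for t in T:
      m=((g<t)&w).astype(np.uint8);n,l,s,_=cv2.connectedComponentsWithStats(m);R=(l==1+s[1:,4].argmax()).astype(float)
      for z in(.163,.169):
        f=lambda p:1-np.minimum(mask([p[0],p[1],z,p[2]],d),R).sum()/np.maximum(mask([p[0],p[1],z,p[2]],d),R).sum()
        r=differential_evolution(f,[(.5,.56),(.18,.235),(-1.4,.6)],maxiter=25,popsize=10,seed=1)
        print(c,t,z,r.x.round(4),round(r.fun,3))
    x0,y0=px[0]-20,px[1]-20
    b=cv2.resize(d['img'][y0:y0+40,x0:x0+40],(400,400),interpolation=cv2.INTER_CUBIC)
    cv2.imwrite(f'{c}_z.png',cv2.convertScaleAbs(b,alpha=4))
    print('cam',-cv2.Rodrigues(d['rvec'])[0].T@d['tvec'].ravel())
    print('bar axis px',[np.diff(proj(np.array([[.533,.207,.186],[.533+.02*np.cos(a),.207+.02*np.sin(a),.186]]),d),axis=0).round(1).tolist() for a in(-.2,-.4,-.6)])
cv2.imwrite('pics/z.png',np.hstack([cv2.imread('scene_z.png'),cv2.imread('top_z.png')]))
E
```

```text
scene 50 0.163 [ 0.535   0.2083 -0.4308] 0.064
scene 50 0.169 [ 0.5382  0.2041 -0.4705] 0.064
scene 70 0.163 [ 0.5355  0.2075 -0.4305] 0.081
scene 70 0.169 [ 0.5393  0.2033 -0.4217] 0.074
scene 90 0.163 [ 0.5381  0.2056 -0.4043] 0.148
scene 90 0.169 [ 0.5415  0.2021 -0.4344] 0.135
cam [ 0.87359556 -0.19461877  0.72856486]
bar axis px [[[4.4, 8.1]], [[2.3, 8.2]], [[0.1, 8.1]]]
top 60 0.163 [ 0.533   0.2095 -0.463 ] 0.122
top 60 0.169 [ 0.5313  0.2082 -0.3734] 0.134
top 80 0.163 [ 0.533   0.2085 -0.3852] 0.072
top 80 0.169 [ 0.5314  0.2075 -0.3003] 0.075
top 100 0.163 [ 0.533   0.2088 -0.2843] 0.081
top 100 0.169 [ 0.5311  0.2079 -0.2908] 0.081
cam [0.16236688 0.02750053 1.3738383 ]
bar axis px [[[1.9, -7.2]], [[3.3, -6.8]], [[4.6, -6.0]]]
```

View pics/z.png

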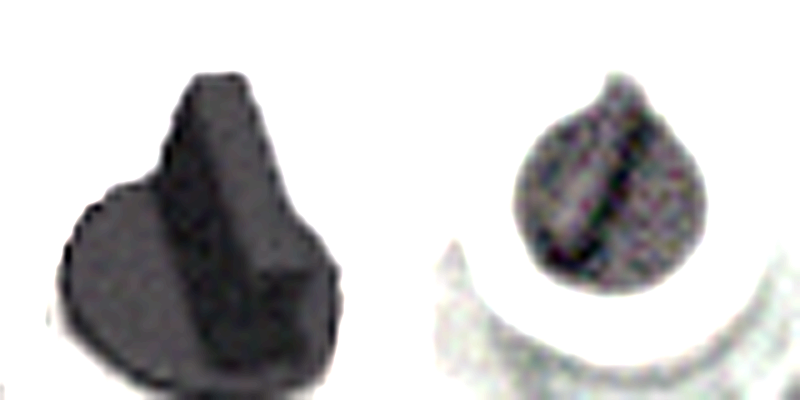

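Both views agree: axis at about (0.534, 0.207) and bar yaw about −0.42. I'll approach with tool yaw 2.72, which leaves joint 6 room for the quarter turn. First I'll lift, then travel.

Request:
{"method": "carry_out", "body": {"commands": [[0,[0,0,-40],[0,0,0]],[0,[0,0,-40],[0,0,0]],[0,[0,0,-40],[0,0,0]],[0,[28.7,-27.4,0],[0,0,0]],[0,[28.7,-27.4,0],[0,0,0]],[0,[28.7,-27.4,0],[0,0,0]],[0,[28.7,-27.4,0],[0,0,0]],[0,[28.7,-27.4,0],[0,0,0]],[0,[28.7,-27.4,0],[0,0,0]],[0,[28.7,-27.4,0],[0,0,0]]], "squeeze": 20}}

```text
time_s: 2.15
ee_pos: [0.3184, -0.2586, 0.3256]
eef_rot: [3.141, -0.0, 0.375]
force: [-0.0, -0.5, -0.4]
grip_width: 0.0939
grip_force: 0.0
```

Request:
{"method": "carry_out", "body": {"commands": [[0,[28.7,-27.4,0],[0,0,0]],[0,[28.7,-27.4,0],[0,0,0]],[0,[28.7,-27.4,0],[0,0,0]],[0,[28.7,-27.4,0],[0,0,0]],[0,[28.7,-27.4,0],[0,0,0]],[0,[28.7,-27.4,0],[0,0,0]],[0,[28.7,-27.4,0],[0,0,0]],[0,[28.7,-27.4,0],[0,0,0]],[0,[28.7,-27.4,0],[0,0,0]],[0,[28.7,-27.4,0],[0,0,0]]]}}

```text
time_s: 3.4
ee_pos: [0.4852, 0.1016, 0.3255]
eef_rot: [3.142, -0.0, 0.375]
force: [0.3, 0.1, -0.6]
grip_width: 0.0941
grip_force: 0.0
```

Request:
{"method": "carry_out", "body": {"commands": [[0.2,[28.7,-27.4,0],[0,0,-0.18]],[0.3,[0,0,0],[0,0,-0.18]],[0.4,[0,0,0],[0,0,-0.18]],[0.5,[0,0,0],[0,0,-0.18]],[0.5,[0,0,0],[0,0,-0.18]],[0.5,[0,0,0],[0,0,-0.18]],[0.5,[0,0,0],[0,0,-0.18]],[0.5,[0,0,0],[0,0,-0.18]],[0.5,[0,0,0],[0,0,-0.18]],[0.5,[0,0,0],[0,0,-0.18]]]}}

```text
time_s: 4.65
ee_pos: [0.5015, 0.1363, 0.3255]
eef_rot: [-3.142, 0.0, 2.181]
force: [-0.9, 0.8, -0.2]
grip_width: 0.047
grip_force: 0.0
```

Request:
{"method": "carry_out", "body": {"commands": [[0.5,[0,0,0],[0,0,-0.18]],[0.5,[0,0,0],[0,0,-0.18]],[0.5,[0,0,0],[0,0,-0.18]],[0.5,[0,26,0],[0,0,0]],[0.5,[0,26,0],[0,0,0]],[0.5,[-1,26,0],[0,0,0]],[0.5,[0,0,40],[0,0,0]],[0.5,[0,0,40],[0,0,0]],[0.5,[0,0,40],[0,0,0]],[0.5,[0,0,0],[0,0,0]]]}}

```text
time_s: 5.9
ee_pos: [0.5337, 0.2065, 0.2032]
eef_rot: [-3.138, -0.004, 2.715]
force: [-0.1, 0.4, 0.7]
grip_width: 0.047
grip_force: 0.0
```

```bash
python3 - <<'E'
from fit import *
o=ctrl.get_obs();print(o['ee_pos'],o['eef_rot'],o['qpos'],o['force'])
out=[]
for c,px in(('scene',(405,215)),('top',(204,151))):
    d=ctrl.camera(c);x0,y0=px[0]-35,px[1]-35
    b=cv2.resize(d['img'][y0:y0+70,x0:x0+70],(400,400),interpolation=cv2.INTER_CUBIC)
    out.append(cv2.convertScaleAbs(b,alpha=2.5))
    print(c,(proj(np.array([o['ee_pos'],[.534,.207,.186]]),d)-[x0,y0]+.5)*400/70)
cv2.imwrite('pics/h.png',np.hstack(out))
E
```

```text
[0.53369206 0.20652927 0.2032165 ] [-3.13829672 -0.00366888  2.71478474] [ 3.05232974e-01  3.54289728e-01  1.45440456e+00  6.91564053e-07
  1.33783029e+00 -8.38761649e-01] [-0.09083838  0.41368027  0.65721814]
scene [[236.56356257 198.17961161]
 [224.72851166 233.29061464]]
top [[193.2901336  161.50620793]
 [197.57826701 172.55761488]]
```

View pics/h.png

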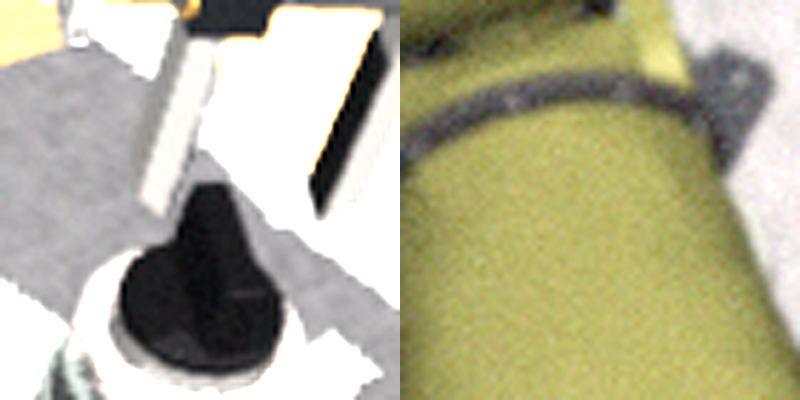

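The fingers straddle the bar: tips at about (160,215) and (315,215) in the left crop, with the bar top between them. I'll descend and close gently.

Request:
{"method": "carry_out", "body": {"commands": [[0.5,[0,0,25],[0,0,0]],[0.5,[0,0,20],[0,0,0]],[0.6,[0,0,0],[0,0,0]],[0.7,[0,0,0],[0,0,0]],[0.8,[0,0,0],[0,0,0]],[0.9,[0,0,0],[0,0,0]]], "squeeze": 8}}

```text
time_s: 6.75
ee_pos: [0.5355, 0.2075, 0.1615]
eef_rot: [3.139, 0.002, 2.715]
force: [0.8, 2.2, -0.9]
grip_width: 0.0147
grip_force: 7.9
```

Request:
{"method": "carry_out", "body": {"commands": [[0.75,[0,0,0],[0,0,0]],[0.75,[0,0,4],[0,0,0]],[0.75,[0,0,3],[0,0,0]],[0.75,[0,0,0],[0,0,0]]]}}

```text
time_s: 7.25
ee_pos: [0.5346, 0.2068, 0.153]
eef_rot: [-3.141, -0.001, 2.715]
force: [0.7, 0.6, 1.1]
grip_width: 0.0237
grip_force: 0.0
```

Request:
{"method": "carry_out", "body": {"commands": [[0.75,[0,0,2],[0,0,0]],[0.75,[0,0,0],[0,0,0]]]}}

```text
time_s: 7.5
ee_pos: [0.5348, 0.2069, 0.1518]
eef_rot: [3.141, 0.0, 2.715]
force: [-2.1, -0.6, 4.5]
grip_width: 0.0234
grip_force: 2.3
```

Contact with the disc at z≈0.152, as expected. I'll grip, then press 12.5 mm.

Request:
{"method": "carry_out", "body": {"commands": [[0.9,[0,0,0],[0,0,0]],[0.95,[0,0,0],[0,0,0]],[0.95,[0,0,4],[0,0,0]],[0.95,[0,0,4],[0,0,0]],[0.95,[0,0,4],[0,0,0]],[0.95,[0,0,0],[0,0,0]]], "squeeze": 25}}

```text
time_s: 8.25
ee_pos: [0.5354, 0.2076, 0.1405]
eef_rot: [3.139, 0.002, 2.715]
force: [0.1, 3.4, 11.2]
grip_width: 0.0143
grip_force: 26.4
```

Request:
{"method": "carry_out", "body": {"commands": [[0.95,[0,0,2],[0,0,0]],[0.95,[0,0,0],[0,0,0]],[0.95,[0,0,0],[0,0,0.15]],[0.95,[0,0,0],[0,0,0.15]],[0.95,[0,0,0],[0,0,0.15]],[0.95,[0,0,0],[0,0,0]]]}}

```text
time_s: 9.0
ee_pos: [0.5354, 0.2075, 0.1388]
eef_rot: [3.139, 0.001, 2.263]
force: [-0.7, 3.1, 12.1]
grip_width: 0.0139
grip_force: 27.1
```

Request:
{"method": "carry_out", "body": {"commands": [[0.95,[0,0,0],[0,0,0.15]],[0.95,[0,0,0],[0,0,0.15]],[0.95,[0,0,0],[0,0,0.15]],[0.95,[0,0,0],[0,0,0.15]],[0.95,[0,0,0],[0,0,0.15]],[0.95,[0,0,0],[0,0,0.15]],[0.95,[0,0,0],[0,0,0.11]],[0.95,[0,0,0],[0,0,0]]]}}

```text
time_s: 10.0
ee_pos: [0.5351, 0.2074, 0.1386]
eef_rot: [3.14, -0.002, 1.253]
force: [-3.2, 2.4, 11.4]
grip_width: 0.0138
grip_force: 27.1
```

```bash
python3 - <<'E'
from station import ctrl
o=ctrl.get_obs();print(o['ee_pos'],o['eef_rot'],o['force'],o['moment'],o['qpos'])
E
```

```text
[0.53507995 0.20738724 0.13860586] [ 3.14038153e+00 -1.61279026e-03  1.25324096e+00] [-3.17829189  2.36193231 11.4381464 ] [0.3109768  0.54827069 0.00778383] [3.05649070e-01 4.12470788e-01 1.52988738e+00 6.47371463e-04
 1.19730982e+00 6.22969787e-01]
```

Request:
{"method": "carry_out", "body": {"commands": [[0.95,[0,0,0],[0,0,0.03]],[0.95,[0,0,-2],[0,0,0]],[0.95,[0,0,-2],[0,0,0]],[0.95,[0,0,-2],[0,0,0]],[0.95,[0,0,0],[0,0,0]]], "squeeze": 15}}

```text
time_s: 10.62
ee_pos: [0.5351, 0.2074, 0.1445]
eef_rot: [3.14, -0.002, 1.225]
force: [-0.8, 2.2, 8.3]
grip_width: 0.014
grip_force: 17.9
```

Request:
{"method": "carry_out", "body": {"commands": [[0.95,[0,0,-2],[0,0,0]],[0.95,[0,0,-1],[0,0,0]],[0.95,[0,0,0],[0,0,0]]], "squeeze": 8}}

```text
time_s: 11.0
ee_pos: [0.535, 0.2073, 0.1469]
eef_rot: [3.141, -0.001, 1.225]
force: [0.9, 4.6, 6.3]
grip_width: 0.0136
grip_force: 11.2
```

Now I'll open gently and lift away.

Request:
{"method": "carry_out", "body": {"commands": [[0.85,[0,0,0],[0,0,0]],[0.7,[0,0,0],[0,0,0]],[0.6,[0,0,0],[0,0,0]],[0.6,[0,0,-5],[0,0,0]],[0.5,[0,0,-30],[0,0,0]],[0.5,[0,0,-40],[0,0,0]],[0.5,[0,0,-40],[0,0,0]],[0.5,[0,-50,-20],[0,0,0]],[0.5,[0,-50,0],[0,0,0]],[0.5,[0,-50,0],[0,0,0]]]}}

```text
time_s: 12.25
ee_pos: [0.392, 0.2578, 0.2813]
eef_rot: [-3.141, 0.0, 1.224]
force: [-0.3, 1.2, 0.7]
grip_width: 0.0471
grip_force: 0.0
```

```bash
python3 - <<'E'
from fit import *
o=ctrl.get_obs();print(o['ee_pos'],o['force'])
out=[]
for c,px in(('scene',(405,225)),('top',(204,151))):
    d=ctrl.camera(c);x0,y0=px[0]-30,px[1]-30;S=400/60
    b=cv2.resize(d['img'][y0:y0+60,x0:x0+60],(400,400),interpolation=cv2.INTER_CUBIC)
    b=cv2.convertScaleAbs(b,alpha=2.5)
    for dz,col in((0,(0,0,255)),(-.0055,(0,255,0))):
        h=cv2.convexHull(((proj(bar_pts([.5375,.2055,.167+dz,-.42-1.45])[0],d)-[x0,y0]+.5)*S).astype(np.int32));cv2.polylines(b,[h],True,col,1)
    out.append(b)
cv2.imwrite('pics/after.png',np.hstack(out))
E
```

```text
[0.3920009  0.25781055 0.28132151] [-0.30896455  1.23786103  0.71435692]
```

View pics/after.png

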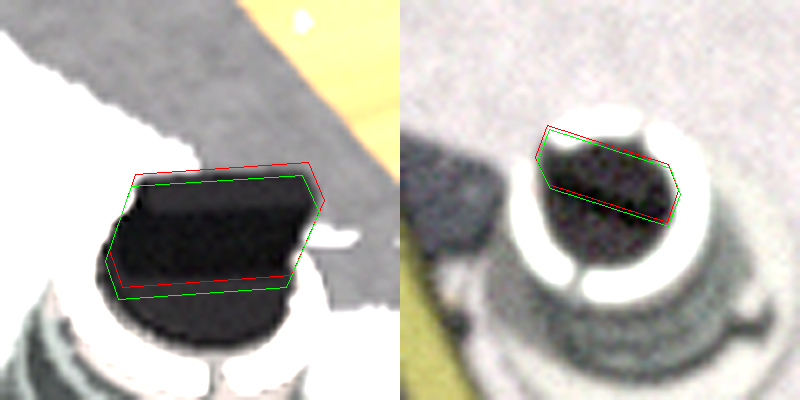

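The bar is turned a quarter turn and sits lower than before. I'll check how much, against the same scene-view reference.

```bash
python3 - <<'E'
from fit import *
d=ctrl.camera('scene');g=d['img'].max(2);w=np.zeros((420,560),bool);w[197:250,380:430]=1
for t,x,y in((50,.5382,.2041),(70,.5393,.2033)):
    m=((g<t)&w).astype(np.uint8);n,l,s,_=cv2.connectedComponentsWithStats(m);R=(l==1+s[1:,4].argmax()).astype(float)
    f=lambda p:1-np.minimum(mask([x,y,p[0],p[1]],d),R).sum()/np.maximum(mask([x,y,p[0],p[1]],d),R).sum()
    r=differential_evolution(f,[(.14,.18),(-2.4,-1.2)],maxiter=25,seed=1);print(t,r.x,'press mm',(.169-r.x[0])*1e3,'turn',-.44-r.x[1],r.fun)
print(ctrl.get_obs()['time_s'])
E
```

```text
50 [ 0.16466209 -1.81429532] press mm 4.337910282769558 turn 1.3742953234916078 0.06333705203805162
70 [ 0.1654537  -1.77499544] press mm 3.5463023045269324 turn 1.3349954447871846 0.5615490199573706
12.4
```

```bash
python3 -c "
from station import ctrl
print(ctrl.hand_in())"
```

```text
the job is handed in; nothing more can be done
None
```

I pressed the wide torch's cap down, turned it about 1.45 rad clockwise and released it. The last picture shows it about 4–5 mm down, close to the 5.5 mm locked height; I didn't touch the slim torch or the look-alikes, and handed the job in at about 12.4 s.

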